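# Hook the trapped lock key out of the printer bed's slot

## Robot

A 7-joint arm with a two-finger parallel gripper is mounted at the origin on the work surface. World frame = base frame: x ahead of the robot, y to its left, z up, the work surface at z = 0. Lengths are in mm, angles in rad, forces in N, time in s.
With the tool pointing down it reaches from about 400 to 900 mm from the base axis. Payload 5.5 kg.
Tool frame: the origin (TCP) lies at the very end of the fingers, on their centre line; the grasp point (between the pads) lies 19 mm behind it; z points along the fingers, y is the line along which they close (so a half turn about z gives the same grasp; the last joint's range is limited). The gripper opens to 85 mm and grips with 20 to 120 N. Pads are 22 mm wide; open, the fingers measure 114 mm over their backs; the gripper's body (76 mm by 85 mm) begins 54 mm behind the grasp point. The pads swing forward as they close: fully open they stand 13 mm farther back than shut.
Start: joints at [-0.919, 0.501, -0.427, 1.55, 0.221, 1.138, -0.21], TCP at [246.363, 601.503, 202.21] pointing down, gripper open.
Joint ranges: [-2.88, 2.88], [-0.31, 2.03], [-1.54, 1.56], [0.2, 2.42], [-1.41, 4.55], [0.19, 2.02], [-2.57, 2.57]. Speed limits (rad/s): [2.57, 2.57, 3.14, 3.14, 3.14, 3.14, 3.14].

## Interface

Orientations are given as a unit quaternion [w, x, y, z].
In Python, from workcell import r gives the robot as it stands.
- The arm moves only by the tool step_arm, never from a script. Its argument "moves" is a list of rows, each an object with "dr": the turn, a rotation vector about the world's x, y, z in degrees, a list of three; "linear": the shift along the world's x, y, z in cm, a list of three; "jaw": the finger opening in cm, from 0 to 8.54. In form: [{"dr": [rx, ry, rz], "linear": [tx, ty, tz], "jaw": jaw}, ...]. A call has exactly 8 rows; each row shifts and turns the commanded pose from where the row before left it; what a row does not reach is not made up. A row lasts 1/10 s, in which the tool goes at most 50 mm and 8.59 degrees, less where a joint would pass 70% of its speed; a pose out of reach is approached as far as the arm can. A call is refused whole if a number of a shift passes 5 or a number of a turn 8.59, either way. A call with a gripper value outside its range is refused whole. The fingers move at their own pace and stop on an object; the grip force is fixed at half the most. Time passes only in rows, so rows that do not move let the fingers close, or fill a call up. It gives the time, the measured TCP pose, the force, the opening and the grip force at its end, in the units of the state.
- r.observe(): the state, without advancing time (a new reading comes with each control period).
- r.get_image(name): name is "scene" or "top" or "wrist"; returns a dict with "img" (420x560x3 uint8, red, green, blue), "fx", "fy", "cx", "cy" (pixels), "cam_to_world" (4x4, takes a point from camera to world coordinates). Camera axes: x right, y down, z forward; pixel columns grow to the right and rows downward; lengths in mm; the calibration is good to about 2 mm. The wrist camera is an equidistant fisheye: a pixel r from the principal point sees the ray r / f radians off the axis. A picture is of the moment at which its call begins. There is no depth.
- r.sign_off(): hands the job in; it is judged then, once.
The state is a dict: "t": time; "joints": joint angles; "joint_vel": joint speeds; "tau": joint torques, N m; "ee_pos": TCP position; "tool_rot": TCP orientation; "ft_force": force on the tool from outside, world axes, zero at the start; "wrist_torque": the same for the moment, N m; "width": finger opening in mm; "grasp_force": force on a finger pad.
Only numpy, scipy, OpenCV 4.12 (cv2) and the standard library are available. Lean on these libraries where they do the work, as an engineer would, in place of code of your own. Each camera call takes 0.05 s, during which the arm holds its last target. There are 200 camera calls.

## Task

The steel key of the printer's bed lock is trapped in its narrow covered slot. Take the hooked pick from its stand, reach its toe into the slot, drop the tip behind the key's lug and drag the key right out along the tray until it bears lightly but definitely against the screw of the end stop, leaving it there flat on the tray; never force or ram anything, and never touch the key with the gripper. Then hang the pick back in its stand by its collar and let go, leaving the other things on the bench where they are.

Things in the scene. Friction and masses are not known exactly. Their poses are not given: they have to be found in the camera images.
- lock: Bed lock, grey metal block 50 mm wide (x), fixed to the bench, with a slot along its y. Origin: on the bench under the slot's mouth, on its centre line; z up; y points into the slot (pulling out is -y). Slot: y = 0 to 80 mm, floor 10 mm above the bench; 22 mm wide up to 17 mm, above that 13 mm wide up to a clear cover (underside at 50 mm, top at 55 mm) split by a 5 mm sight gap.
- tray (a point): Centre of the open tray's floor, before the slot's mouth (38 mm to -y of it), 10 mm above the bench; axes as the lock. The tray floor is level with the slot's floor, 76 mm long (y), 38 mm wide between side walls whose tops are 20 mm above the bench; it ends at the stop.
- button_point (a point): Where a small spring button in the slot's +x side wall presses on the key's edge, 32 mm inside the mouth. The key resists the pull with several newtons until its tail has passed this point, then suddenly slides freely.
- print (a point): Centre of the grey lumpy print on the gold build plate, fixed on the lock's +x side: 37 mm radius, top 93 mm above the bench. The plate's top is 31 mm above the bench and starts 37 mm from the slot's centre line.
- stop: End stop: fixed steel bar across the tray's end, 38 mm wide (x), 14 mm high (top 24 mm above the bench). Origin: foot of its face towards the slot (+y), on the centre line, at the tray floor; axes as the lock. A 12 mm thick screw through its middle, firmly clamped, meets the key: it sticks out of that face towards the slot by 2 to 16 mm, set differently each time and not measured: feel for it.
- key: Loose steel key: plate 20 mm wide, 50 long (y), 6 thick; on it an upright lug (10 wide, 6 long, top 14 mm above the underside) at the mouth end, then a 20 mm gap, then a block 24 mm long, as high. Origin: centre of the underside; y points to its tail, into the slot. End face of plate and lug at y = -25 mm, gap y = -19 to 1 mm. At the start the end face is 8 to 24 mm inside the mouth.
- pick: Loose hooked pick, about 0.12 kg, of 6 mm round steel bar. Origin: lowest point of the down-turned tip; z up along the handle, y from shaft to tip. The shaft is at y = -65 mm; the level toe joins it to the tip, its underside 14 mm and top 20 mm above the origin. A 30 x 30 mm collar (45 to 50 mm above the origin) sits under the handle.
- pick_grip (a point): Centre of the pick's upright wooden handle, 24 mm (x) by 20 mm (y) by 55 mm high: 77.5 mm above the tip's lowest point, on the shaft's line; axes as the pick.
- stand: Pick stand, fixed: two level rails along its y, tops 55 mm above the bench, each 12 mm wide, 134 mm long, 14 mm apart; nothing rises above them. Origin: on the bench under its centre; z up. The pick hangs with its collar on the rails and its shaft (at first at y = -32 mm) and toe (towards +y) in the gap; it lifts straight out and goes back straight down the same way.
- gluejar: Bystander: white jar, 48 mm across, 60 mm high; origin at the centre of its underside. Leave it alone.
- coupler: Bystander: grey printed ring, 40 mm across, 18 mm high; origin at the centre of its underside. Leave it alone.
- bracket: Bystander: grey printed angle bracket, 50 x 30 mm, 36 mm high; origin at the centre of its underside. Leave it alone.
- spool: Bystander: filament spool lying flat, fixed, 140 mm across, 54 mm high, on the side of the lock opposite the stand; origin at the centre of its underside.
There are look-alikes about, which are no part of the job. What is meant by the pick is not blue, and is the larger of those in its own colour. What is shaped like the stand but yellow is not meant.

How it is judged (in metres and radians):
On the way, in this order (a step that is already met when the one before it is completed fails the run):
1. the pick has been lifted out of its stand (z of pick in the frame of stand above 0.06 m and contact force between the fingers and pick above 0.5 N), for 0.1 s.
2. the pick's tip is inside the slot, down behind the key's lug (y of pick in the frame of lock above 0.008 m and z of pick in the frame of lock below 0.0225 m and y of pick in the frame of key between -0.021 and 0.003 m), for 0.1 s.
3. the key, hooked by the pick, is clear of the slot (y of key in the frame of lock below -0.026 m and y of pick in the frame of key between -0.021 and 0.003 m).
4. the pick holds the key against the end stop (its screw) with more than 3 N (contact force between key and stop above 3 N and contact force between pick and key above 1 N), for 0.3 s.
At the end, for the whole second after the job is handed in: Key flat on the tray (tilt under 0.08 rad), its lug end within 20 mm of the stop bar's face, centred to 12 mm; pick hanging upright (tilt under 0.1 rad) in its stand, collar on the rails (height to 4 mm), handle within 60 mm of the stand's centre; both at rest and released (y of key in the frame of stop between 0.022 and 0.045 m and x of key in the frame of stop between -0.012 and 0.012 m and angle between key's own z axis and vertical below 0.08 rad and z of key in the frame of stop below 0.003 m and z of pick in the frame of stand between 0.006 and 0.014 m and angle between pick's own z axis and vertical below 0.1 rad and horizontal distance between pick_grip and stand below 0.06 m and linear speed of each of pick, key below 0.02 m/s); the robot touches nothing.
It fails at once if the key is rammed against the stop or its screw (over 15 N) (contact force between key and stop above 15 N).
It fails at once if the pick is forced against the lock (over 15 N) (contact force between pick and lock above 15 N).
It fails at once if the pick is forced against the key (over 20 N) (contact force between pick and key above 20 N).
It fails at once if the gripper touches the key (contact force between any of the fingers, the arm and key above 0.3 N).
It fails at once if a bystander is moved more than 30 mm (distance of any of gluejar, coupler, bracket from where it was at the start of the episode above 0.03 m).
It also fails if it takes over 54 s, if anything falls off the work surface, if the arm or the gripper's body presses on something with over 40 N, if the wrist force passes 120 N, or if a joint passes its speed limit or range.

## Working session

There is one attempt and no reset: what is moved stays moved. The work goes in short steps, Python scripts to look and compute and a tool call to move; the robot and the scene stay as the last step left them, time stands still between calls to the robot, and variables do not carry over. Pictures are saved under pics/ and viewed, at most 10 in all, crops included, and the job is handed in when it is done.

Besides the shell and the picture viewer there is one more tool, called after "Emit:" in YAML: its name, and indented under it one key for each argument. step_arm: Moves the arm, as the interface text tells. Its arguments: {"type":"object","properties":{"moves":{"type":"array","items":{"type":"object","properties":{"dr":{"type":"array","items":{"type":"number"}},"linear":{"type":"array","items":{"type":"number"}},"jaw":{"type":"number"}}}}},"required":["moves"]}

```bash
mkdir -p pics; cat > h.py <<'E'
from workcell import r
import numpy as np, cv2
def shot(n,f):
    d=r.get_image(n); cv2.imwrite('pics/'+f+'.png',d['img'][:,:,::-1]); 
    np.savez('pics/'+f+'.npz',**{k:np.array(v) for k,v in d.items()}); return d
def load(f): return np.load('pics/'+f+'.npz')
def ray(d,u,v,z):
    M=d['cam_to_world'].astype(float); x=np.array([(u-d['cx'])/d['fx'],(v-d['cy'])/d['fy'],1.])
    w=M[:3,:3]@x; o=M[:3,3]; return o+w*(z-o[2])/w[2]
def proj(d,p):
    M=np.linalg.inv(d['cam_to_world'].astype(float)); c=M[:3,:3]@np.array(p,float)+M[:3,3]
    return np.array([d['fx']*c[0]/c[2]+d['cx'],d['fy']*c[1]/c[2]+d['cy']])
E
python3 - <<'E'
from h import *
a=shot('scene','s0');b=shot('top','t0')
for d in(a,b): print(d['fx'],d['cx'],d['cy'],np.round(d['cam_to_world'],3).tolist())
o=r.observe(); print(o['t'],o['ee_pos'],o['tool_rot'],o['ft_force'],o['width'])
E
```

```text
474.37519653061304 273.16188966936534 205.42603582868722 [[0.622, 0.522, -0.584, 1080.389], [0.783, -0.433, 0.447, -454.225], [-0.019, -0.735, -0.678, 833.076], [0.0, 0.0, 0.0, 1.0]]
491.7032415872897 281.72888448526334 203.29500697756882 [[0.014, -0.989, 0.149, 239.576], [-1.0, -0.013, 0.005, 47.552], [-0.003, -0.149, -0.989, 1559.38], [0.0, 0.0, 0.0, 1.0]]
0.1 [246.2202882  600.85334167 201.29453823] [-1.69390231e-04  1.93170062e-01  9.81164926e-01 -8.28612795e-04] [0.88615797 0.40289317 0.37637848] 85.45060209182432
```

View pics/s0.png

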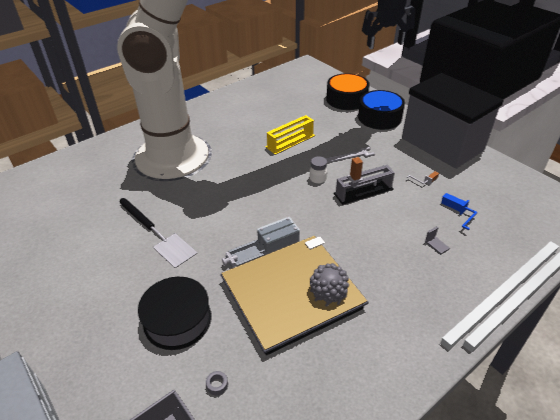

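View pics/t0.png

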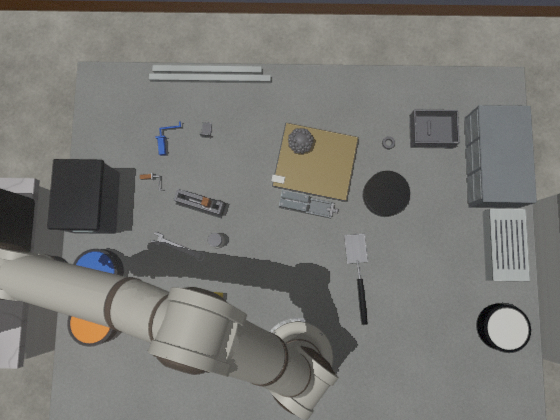

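The scene view shows three picks: the brown-handled one in the dark stand (scene 356,168; top 205,201), a small brown one lying loose (scene 428,178; top 150,177), and a blue one (scene 458,205; top 162,140). The one in the dark stand is not blue and is the larger brown one, so it is the one meant. The yellow stand (scene 290,135) is the decoy. The lock is at scene (265,240) and top (308,205). I'll confirm this in an enlarged crop.

```bash
python3 - <<'E'
from h import *
s=cv2.imread('pics/s0.png');t=cv2.imread('pics/t0.png')
def c(i,u,v,w=100,h=75): return cv2.resize(i[v:v+h,u:u+w],(400,300),interpolation=cv2.INTER_CUBIC)
cv2.imwrite('pics/c0.png',np.vstack([np.hstack([c(s,325,140),c(s,215,205)]),np.hstack([c(t,155,165),c(t,265,165)])]))
E
```

```text
(no output)
```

View pics/c0.png

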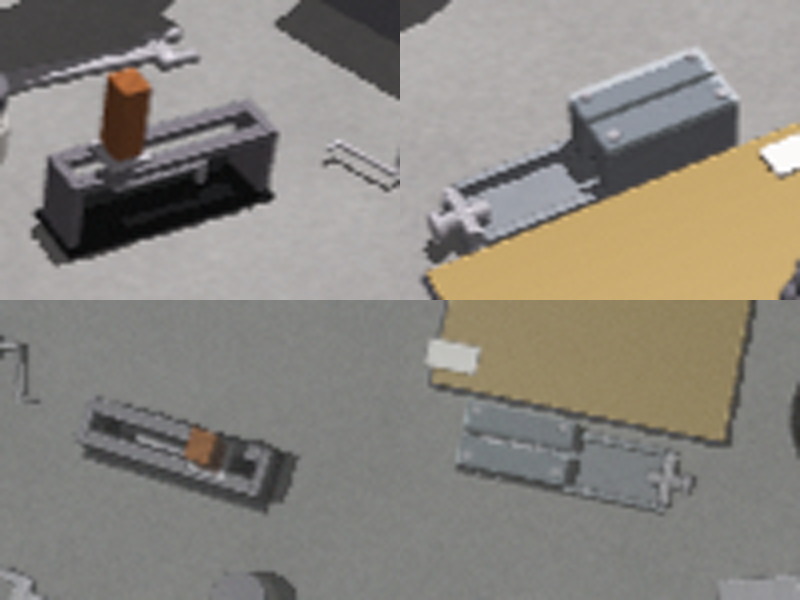

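The crop confirms it: the full-size brown-handled pick hangs in the dark grey stand. Its handle top is at scene (357,159), and the toe points away to the right, at stand +y. The lock's cover is split along the slot and the stop screw is at the near end (scene ~330,258). Next I'll get rough positions.

```bash
python3 - <<'E'
from h import *
s=load('s0');t=load('t0')
S=lambda x,y,o:(o[0]+x/4,o[1]+y/4)
def p(n,d,uv,z): print(n,np.round(ray(d,*uv,z),1))
p('handle s',s,S(128,80,(325,140)),115); p('handle t',t,S(204,145,(155,165)),115)
for q in [(48,157),(242,100),(278,128),(85,188)]: p('stand s',s,S(*q,(325,140)),55)
for q in [(95,98),(80,143),(268,205),(275,150)]: p('stand t',t,S(*q,(155,165)),55)
for q in [(570,98),(695,48),(740,92),(608,145)]: p('cover s',s,S(q[0]-400,q[1],(215,205)),55)
for q in [(465,103),(460,165),(570,188),(577,127)]: p('cover t',t,S(q[0]-400,q[1],(265,165)),55)
p('screw s',s,S(65,210,(215,205)),24);p('screw t',t,S(268,180,(265,165)),24)
E
```

```text
handle s [465. 282. 115.]
handle t [459.9 280.6 115. ]
stand s [437.7 245.9  55. ]
stand s [476.9 385.3  55. ]
stand s [511.7 380.9  55. ]
stand s [474.5 242.4  55. ]
stand t [504.9 376.4  55. ]
stand t [469.3 386.4  55. ]
stand t [423.  239.2  55. ]
stand t [465.9 235.1  55. ]
cover s [451.6 -20.   55. ]
cover s [465.6  61.7  55. ]
cover s [510.   58.3  55. ]
cover s [494.5 -25.7  55. ]
cover t [505.2  57.6  55. ]
cover t [456.5  60.8  55. ]
cover t [439.7 -24.3  55. ]
cover t [487.5 -29.4  55. ]
screw s [ 459.3 -101.5   24. ]
screw t [ 451.3 -102.9   24. ]
```

Emit:
step_arm:
  moves:
    - {"linear":[2.6,-3.8,0],"dr":[0,0,0.9],"jaw":8.5}
    - {"linear":[2.6,-3.8,0],"dr":[0,0,0.9],"jaw":8.5}
    - {"linear":[2.6,-3.8,0],"dr":[0,0,0.9],"jaw":8.5}
    - {"linear":[2.6,-3.8,0],"dr":[0,0,0.9],"jaw":8.5}
    - {"linear":[2.6,-3.8,0],"dr":[0,0,0.9],"jaw":8.5}
    - {"linear":[2.6,-3.8,0],"dr":[0,0,0.9],"jaw":8.5}
    - {"linear":[2.6,-3.8,0],"dr":[0,0,0.9],"jaw":8.5}
    - {"linear":[2.6,-3.8,0],"dr":[0,0,0.9],"jaw":8.5}

```text
t: 0.9
ee_pos: [454.9, 295.6, 202.0]
tool_rot: [-0.0, 0.131, 0.991, -0.0]
ft_force: [1.3, 0.3, 0.3]
width: 85.1
grasp_force: 0.0
```

```bash
cat >> h.py <<'E'
def fray(d,u,v,z):
    M=d['cam_to_world'].astype(float); p=np.array([u-float(d['cx']),v-float(d['cy'])]); q=np.hypot(*p); th=q/float(d['fx'])
    x=np.array([*(p/max(q,1e-9)*np.sin(th)),np.cos(th)]); w=M[:3,:3]@x; o=M[:3,3]; return o+w*(z-o[2])/w[2]
def fproj(d,P):
    M=np.linalg.inv(d['cam_to_world'].astype(float)); c=M[:3,:3]@np.array(P,float)+M[:3,3]
    h=np.hypot(c[0],c[1]); th=np.arctan2(h,c[2]); return np.array([d['cx'],d['cy']])+d['fx']*th*c[:2]/max(h,1e-9)
def st():
    o=r.observe(); print(round(o['t'],2),np.round(o['ee_pos'],1),np.round(o['tool_rot'],3),'F',np.round(o['ft_force'],2),'w',round(o['width'],1),round(o['grasp_force'],1)); return o
E
python3 - <<'E'
from h import *
w=shot('wrist','w1'); print(w['fx'],w['cx'],w['cy'],np.round(w['cam_to_world'],3).tolist()); st()
E
```

```text
325.19226210127806 283.85934360437193 208.7986080745601 [[0.261, 0.913, 0.315, 373.577], [0.965, -0.246, -0.085, 317.235], [-0.0, 0.326, -0.945, 373.762], [0.0, 0.0, 0.0, 1.0]]
0.95 [460.9 286.5 201.6] [ 0.001  0.136  0.991 -0.003] F [ 3.64 -6.   -0.59] w 85.0 0.0
```

View pics/w1.png

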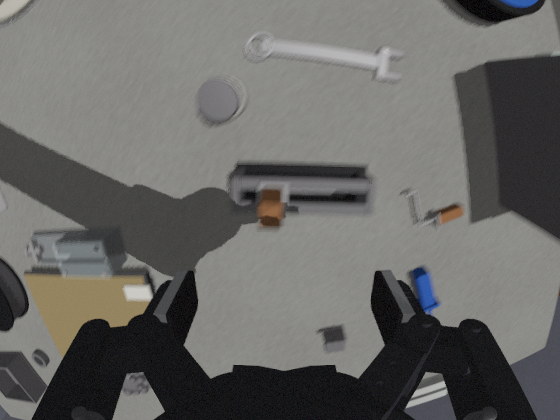

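The wrist view shows the stand at (232-372, 165-212), the handle at about (270,208), and the lock at lower left (30-125, 230-275). The arm was still settling, so I'll retake it and look at a crop.

```bash
python3 - <<'E'
from h import *
w=shot('wrist','w2'); st()
i=w['img'].astype(int); m=((i[...,0]>i[...,2]+40)&(i[...,0]>i[...,1]*1.35)).astype(np.uint8)
m[:, :200]=0; m[:,340:]=0
n,l,s,c=cv2.connectedComponentsWithStats(m); print(s[1:],c[1:])
a=cv2.resize(w['img'][145:235,215:395],(800,400),interpolation=cv2.INTER_CUBIC)
cv2.imwrite('pics/c2.png',a[:,:,::-1])
E
```

```text
1.0 [459.1 289.4 201.5] [ 0.001  0.137  0.991 -0.002] F [-0.53 -0.23 -0.63] w 85.0 0.0
[[271 177  23  40 760]] [[281.85921053 198.73815789]]
```

View pics/c2.png

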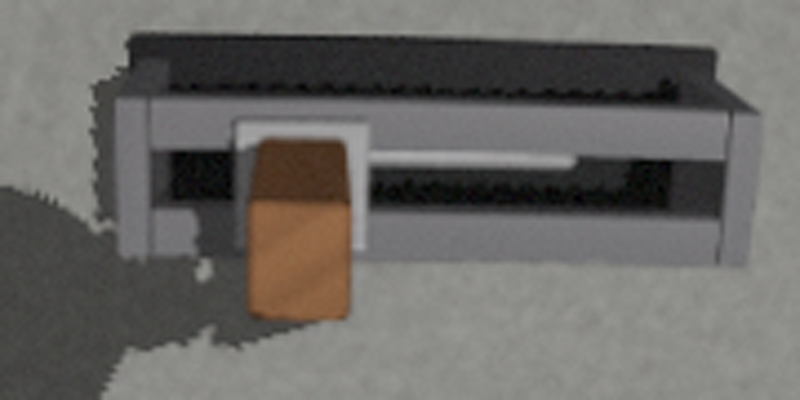

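The crop shows the rails' outer rectangle at (115,97)-(762,113)-(748,265)-(120,255), the handle's top face at (248,200)-(350,318), and the collar at (235,120)-(368,250).

```bash
python3 - <<'E'
from h import *
w=load('w2')
def f(n,pts,z):
    P=np.array([fray(w,215+x/4.444,145+y/4.444,z)[:2] for x,y in pts]); e=np.diff(np.vstack([P,P[:1]]),axis=0)
    print(n,P.round(1).tolist(),'c',P.mean(0).round(1),'len',np.hypot(*e.T).round(1),'ang',np.degrees(np.arctan2(e[:,1],e[:,0])).round(1))
f('rails',[(115,97),(758,113),(748,265),(120,255)],55)
f('handle',[(248,200),(350,200),(351,318),(250,318)],115)
f('collar',[(235,120),(370,122),(367,250),(237,250)],60)
f('gap',[(170,151),(725,160),(720,217),(170,205)],55)
E
```

```text
rails [[431.4, 248.9], [473.8, 390.6], [509.8, 381.5], [467.5, 238.5]] c [470.6 314.9] len [148.   37.2 149.1  37.6] ang [  73.4  -14.3 -106.5  164. ]
handle [[447.1, 278.3], [452.2, 296.6], [474.9, 290.7], [469.7, 272.1]] c [461.  284.4] len [18.9 23.4 19.3 23.4] ang [  74.4  -14.7 -105.6  164.5]
collar [[443.0, 274.0], [451.5, 302.8], [480.2, 294.4], [472.3, 265.9]] c [461.8 284.3] len [30.  29.9 29.6 30.3] ang [  73.5  -16.3 -105.6  164.4]
gap [[446.9, 257.2], [482.8, 380.6], [496.2, 376.8], [459.2, 253.4]] c [471.3 317. ] len [128.5  13.9 128.8  12.8] ang [  73.8  -15.9 -106.7  162.8]
```

Emit:
step_arm:
  moves:
    - {"linear":[0.4,-0.7,-1.5],"dr":[0,0,-0.5],"jaw":8.5}
    - {"linear":[0.3,-0.6,-1.5],"jaw":8.5}
    - {"linear":[0,0,-1.5],"jaw":8.5}
    - {"linear":[0,0,-1.5],"jaw":8.5}
    - {"linear":[0,0,0],"jaw":8.5}
    - {"linear":[0,0,0],"jaw":8.5}
    - {"linear":[0,0,0],"jaw":8.5}
    - {"linear":[0,0,0],"jaw":8.5}

```text
invalid input at $.moves[1]: expected keys dr, linear, jaw
```

```bash
python3 - <<'E'
from h import *
st(); w=shot('wrist','w3')
i=w['img'].astype(int); m=((i[...,0]>i[...,2]+40)&(i[...,0]>i[...,1]*1.35)).astype(np.uint8)
m[:, :200]=0; m[:,360:]=0
n,l,s,c=cv2.connectedComponentsWithStats(m); print(s[1:],c[1:])
a=cv2.resize(w['img'][130:280,200:420],(800,545),interpolation=cv2.INTER_CUBIC)
cv2.imwrite('pics/c3.png',a[:,:,::-1])
E
```

```text
1.0 [459.1 289.4 201.5] [ 0.001  0.137  0.991 -0.002] F [-0.53 -0.23 -0.63] w 85.0 0.0
[[269 179  22  40 712]] [[279.66853933 200.7738764 ]]
```

Emit:
step_arm:
  moves:
    - {"linear":[0.4,-0.7,-1.5],"dr":[0,0,-0.5],"jaw":8.5}
    - {"linear":[0.3,-0.6,-1.5],"dr":[0,0,0],"jaw":8.5}
    - {"linear":[0,0,-1.5],"dr":[0,0,0],"jaw":8.5}
    - {"linear":[0,0,-1.5],"dr":[0,0,0],"jaw":8.5}
    - {"linear":[0,0,0],"dr":[0,0,0],"jaw":8.5}
    - {"linear":[0,0,0],"dr":[0,0,0],"jaw":8.5}
    - {"linear":[0,0,0],"dr":[0,0,0],"jaw":8.5}
    - {"linear":[0,0,0],"dr":[0,0,0],"jaw":8.5}

```text
t: 1.85
ee_pos: [461.7, 285.2, 143.1]
tool_rot: [0.001, 0.135, 0.991, 0.001]
ft_force: [0.4, 0.5, -0.3]
width: 85.3
grasp_force: 0.0
```

```bash
python3 - <<'E'
from h import *
st(); w=shot('wrist','w4')
a=cv2.resize(w['img'][100:250,190:410],(800,545),interpolation=cv2.INTER_CUBIC)
cv2.imwrite('pics/c4.png',a[:,:,::-1])
E
```

```text
1.85 [461.7 285.2 143.1] [0.001 0.135 0.991 0.001] F [ 0.42  0.52 -0.32] w 85.3 0.0
```

View pics/c4.png

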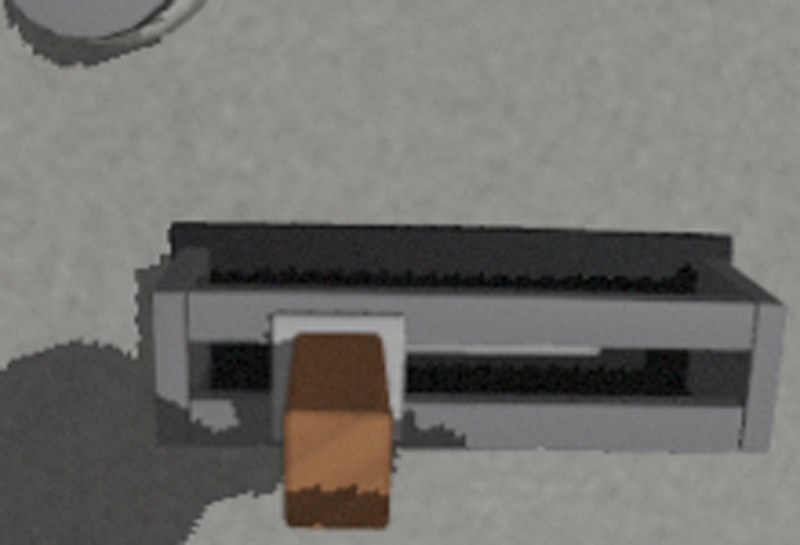

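The handle's top face is at crop (284,410)-(388,527) and the collar is square with the rails. The arm has now settled.

```bash
python3 - <<'E'
from h import *
w=load('w4')
def f(n,pts,z):
    P=np.array([fray(w,190+x/3.636,100+y/3.636,z)[:2] for x,y in pts]); e=np.diff(np.vstack([P,P[:1]]),axis=0)
    print(n,'c',P.mean(0).round(1),'len',np.hypot(*e.T).round(1),'ang',np.degrees(np.arctan2(e[:,1],e[:,0])).round(1))
f('rails',[(153,290),(783,304),(768,452),(157,443)],55)
f('handle',[(284,410),(392,410),(388,527),(286,525)],115)
f('collar',[(272,313),(406,314),(404,438),(272,438)],60)
E
```

```text
rails c [470.2 314.9] len [148.   37.9 149.6  37.4] ang [  73.4  -14.7 -106.7  163. ]
handle c [460.6 284.5] len [19.4 23.3 19.1 22.8] ang [  74.3  -16.6 -106.9  164.3]
collar c [460.9 284.6] len [29.9 29.7 30.5 29.9] ang [  73.9  -15.5 -105.7  163.3]
```

Emit:
step_arm:
  moves:
    - {"linear":[-0.07,-0.05,-1.4],"dr":[0,0,-0.7],"jaw":8.5}
    - {"linear":[0,0,-1.4],"dr":[0,0,0],"jaw":8.5}
    - {"linear":[0,0,-1.4],"dr":[0,0,0],"jaw":8.5}
    - {"linear":[0,0,-1.4],"dr":[0,0,0],"jaw":8.5}
    - {"linear":[0,0,-1.3],"dr":[0,0,0],"jaw":5}
    - {"linear":[0,0,0],"dr":[0,0,0],"jaw":4}
    - {"linear":[0,0,0],"dr":[0,0,0],"jaw":3}
    - {"linear":[0,0,0],"dr":[0,0,0],"jaw":2.4}

```text
t: 2.7
ee_pos: [461.1, 284.4, 73.6]
tool_rot: [0.0, 0.142, 0.99, 0.0]
ft_force: [0.1, 0.6, 0.0]
width: 27.1
grasp_force: 0.0
```

Emit:
step_arm:
  moves:
    - {"linear":[0,0,0],"dr":[0,0,0],"jaw":1.5}
    - {"linear":[0,0,0],"dr":[0,0,0],"jaw":1}
    - {"linear":[0,0,0],"dr":[0,0,0],"jaw":0.5}
    - {"linear":[0,0,0],"dr":[0,0,0],"jaw":0}
    - {"linear":[0,0,0],"dr":[0,0,0],"jaw":0}
    - {"linear":[0,0,0],"dr":[0,0,0],"jaw":0}
    - {"linear":[0,0,0],"dr":[0,0,0],"jaw":0}
    - {"linear":[0,0,0],"dr":[0,0,0],"jaw":0}

```text
t: 3.5
ee_pos: [461.4, 284.5, 74.1]
tool_rot: [0.001, 0.142, 0.99, 0.001]
ft_force: [0.3, -0.7, 5.8]
width: 17.9
grasp_force: 61.0
```

Emit:
step_arm:
  moves:
    - {"linear":[0,0,0.5],"dr":[0,0,0],"jaw":0}
    - {"linear":[0,0,1.0],"dr":[0,0,0],"jaw":0}
    - {"linear":[0,0,1.5],"dr":[0,0,0],"jaw":0}
    - {"linear":[0,0,2],"dr":[0,0,0],"jaw":0}
    - {"linear":[0,0,2],"dr":[0,0,0],"jaw":0}
    - {"linear":[0,0,2],"dr":[0,0,0],"jaw":0}
    - {"linear":[0,0,2],"dr":[0,0,0],"jaw":0}
    - {"linear":[0,0,0.5],"dr":[0,0,0],"jaw":0}

```text
t: 4.3
ee_pos: [461.7, 284.8, 190.8]
tool_rot: [0.002, 0.142, 0.99, 0.001]
ft_force: [-0.2, -0.3, -1.2]
width: 18.2
grasp_force: 60.3
```

Emit:
step_arm:
  moves:
    - {"linear":[0.7,-2,0],"dr":[0,0,0.7],"jaw":0}
    - {"linear":[1.4,-4,0],"dr":[0,0,0.7],"jaw":0}
    - {"linear":[1.4,-4,0],"dr":[0,0,0.7],"jaw":0}
    - {"linear":[1.4,-4,0],"dr":[0,0,0.7],"jaw":0}
    - {"linear":[1.4,-4,0],"dr":[0,0,0.7],"jaw":0}
    - {"linear":[1.4,-4,0],"dr":[0,0,0.7],"jaw":0}
    - {"linear":[0.7,-2,0],"dr":[0,0,0.7],"jaw":0}
    - {"linear":[0,0,0],"dr":[0,0,0.7],"jaw":0}

```text
t: 5.1
ee_pos: [545.0, 38.7, 187.3]
tool_rot: [-0.0, 0.096, 0.995, -0.001]
ft_force: [0.3, 0.4, -0.7]
width: 18.1
grasp_force: 60.2
```

Emit:
step_arm:
  moves:
    - {"linear":[0,-1.5,0],"dr":[0,0,0],"jaw":0}
    - {"linear":[0,-2,0],"dr":[0,0,0],"jaw":0}
    - {"linear":[0,-1,0],"dr":[0,0,0],"jaw":0}
    - {"linear":[0,0,0],"dr":[0,0,0],"jaw":0}
    - {"linear":[0,0,0],"dr":[0,0,0],"jaw":0}
    - {"linear":[0,0,0],"dr":[0,0,0],"jaw":0}
    - {"linear":[0,0,0],"dr":[0,0,0],"jaw":0}
    - {"linear":[0,0,0],"dr":[0,0,0],"jaw":0}

```text
t: 5.9
ee_pos: [544.7, -0.2, 188.2]
tool_rot: [0.0, 0.092, 0.996, 0.0]
ft_force: [0.3, 0.4, -1.1]
width: 18.0
grasp_force: 60.2
```

```bash
python3 - <<'E'
from h import *
st(); w=shot('wrist','w5'); print(np.round(w['cam_to_world'],2).tolist())
E
```

```text
5.9 [ 5.447e+02 -2.000e-01  1.882e+02] [0.    0.092 0.996 0.   ] F [ 0.26  0.36 -1.13] w 18.0 60.2
[[0.19, 0.93, 0.32, 461.8], [0.98, -0.18, -0.06, 15.04], [0.0, 0.33, -0.95, 359.98], [0.0, 0.0, 0.0, 1.0]]
```

View pics/w5.png

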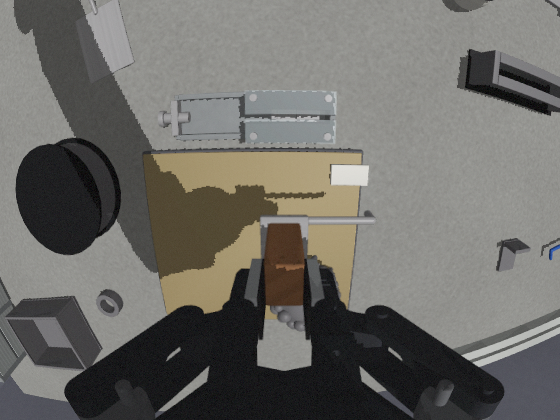

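The wrist view shows the lock cover at (244-336, 92-142) with a slit along row ~118, and bright key parts visible in it around columns 270-322. The tray is at (172-242) and the screw at (165,118). The pick hangs straight, with its toe at row 219. I'll zoom in on the lock.

```bash
python3 - <<'E'
from h import *
w=load('w5')
a=cv2.resize(w['img'][80:155,150:350],(800,300),interpolation=cv2.INTER_CUBIC)
b=cv2.resize(w['img'][100:136,240:340],(800,288),interpolation=cv2.INTER_CUBIC)
cv2.imwrite('pics/c5.png',np.vstack([a,b])[:,:,::-1])
E
```

```text
(no output)
```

View pics/c5.png

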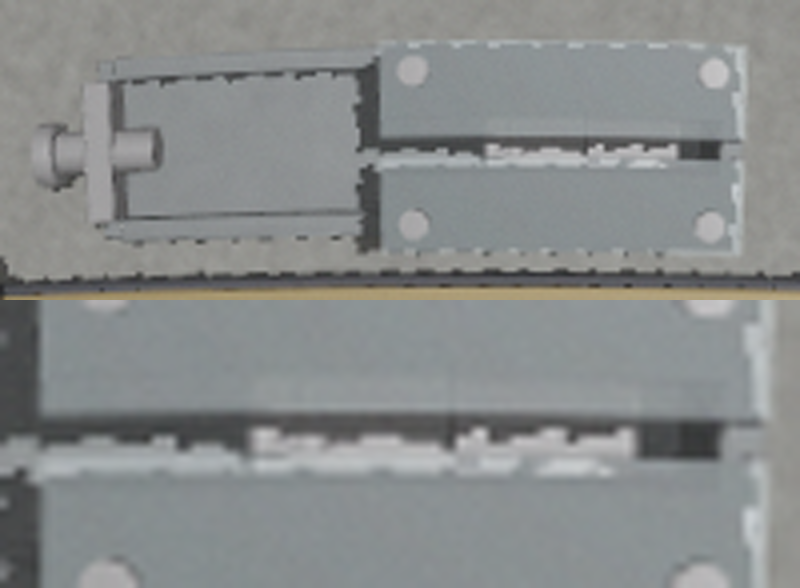

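The sight gap shows the whole key. It is bright from crop columns 250 (end face) to 636 (tail), and the block's front edge is at 455. The screw tip is at upper crop (162,148), and the stop face is at about 115-123.

```bash
python3 - <<'E'
from h import *
w=load('w5')
A=lambda x,y,z: fray(w,150+x/4,80+y/4,z)[:2]
B=lambda x,y,z: fray(w,240+x/8,100+(y-300)/8,z)[:2]
P=np.array([A(*q,55) for q in [(379,42),(747,46),(742,254),(380,250)]]); e=np.diff(np.vstack([P,P[:1]]),axis=0)
print(P.round(1).tolist(),'c',P.mean(0).round(1),np.hypot(*e.T).round(1),np.degrees(np.arctan2(e[:,1],e[:,0])).round(1))
# slit edges
s=np.array([A(378,140,55),A(720,142,55),A(720,158,55),A(378,164,55)]);print('slit',s.round(1).tolist())
ang=np.degrees(np.arctan2(*(P[1]+P[2]-P[0]-P[3])[::-1])); print('ang',ang)
y=np.array([np.cos(np.radians(ang)),np.sin(np.radians(ang))]); x=np.array([y[1],-y[0]])
O=(P[0]+P[3])/2; print('mouth',O, 'ydir',y)
L=lambda p:np.round([(p-O)@x,(p-O)@y],1)
for n,p in dict(end=B(250,440,24),blk=B(455,440,24),tail=B(636,440,24),tip=A(162,148,17),bartop=A(113,148,24),barfoot=A(123,148,10),traywallL=A(100,70,20),trayR=A(105,228,20)).items(): print(n,L(p))
# pick toe relative
t=r.observe()['ee_pos']; 
tz=t[2]-64+17
for n,(u,v) in dict(toe_end=(374,217),toe_start=(310,219),tipbot=(373,222)).items(): q=fray(w,u,v,tz)[:2]; print(n,q.round(1),(q-t[:2]).round(1))
E
```

```text
[[445.3, -18.4], [461.5, 65.1], [510.1, 55.9], [493.5, -28.1]] c [477.6  18.6] [85.  49.4 85.6 49.2] [  79.   -10.7 -101.2  168.6]
slit [[467.9, -23.2], [482.9, 55.0], [486.7, 54.3], [473.4, -24.4]]
ang 78.90130822994576
mouth [469.39304773 -23.24812833] ydir [0.19249956 0.98129706]
end [ 2.6 23.5]
blk [ 2.5 49.7]
tail [ 2.  72.9]
tip [  0.4 -63.5]
bartop [ -0.5 -75.2]
barfoot [  0.2 -76.9]
traywallL [-21.7 -79.5]
trayR [ 21.3 -79.8]
toe_end [554.7  65.3] [10.  65.6]
toe_start [547.2  18.2] [ 2.5 18.6]
tipbot [558.5  64.1] [13.8 64.5]
```

```bash
python3 - <<'E'
from h import *
w=load('w5'); g=cv2.cvtColor(w['img'],cv2.COLOR_RGB2GRAY).astype(float)
for c in (315,330,345,360,366,370,374,376): print(c,g[212:228,c].astype(int))
t=r.observe()['ee_pos']; o=r.observe(); q=o['tool_rot']; print(q)
a=np.radians(2*np.degrees(np.arctan2(q[2],q[1]))-90); Y=np.array([np.cos(a),np.sin(a)]);X=np.array([Y[1],-Y[0]])
# toe: strong row edges
for c in range(316,364,8):
    d=np.diff(g[205:232,c]); up=np.argmax(d)+205.5; dn=np.argmin(d)+205.5
    P=[(fray(w,c,k,t[2]-64+17)[:2]-t[:2]) for k in (up,dn)]; print(c,up,dn,[np.round([p@X,p@Y],1).tolist() for p in P])
E
```

```text
315 [159 159 159 159 126 121 139 153 179 178 161 146 140 151 156 154]
330 [159 157 158 158 127 121 138 155 182 182 162 148 139 154 157 157]
345 [158 158 158 159 122 125 139 156 183 182 161 146 137 156 157 156]
360 [146 150 145 144 113 123 142 155 184 182 156 146 131 146 145 142]
366 [ 73  72  72  70  82 124 143 156 185 181 156 145 129 144 146 144]
370 [ 98  85  78  76  83 123 142 157 185 180 155 145 129 139 139 143]
374 [145 143 142 142 123 114 142 156 161 163 155 143 145 143 143 141]
376 [147 148 148 146 142 143 143 132 145 139 140 138 142 143 143 142]
[-9.24130309e-06  9.25544886e-02  9.95707618e-01  7.65827216e-05]
316 219.5 215.5 [[-0.5, 23.1], [-3.6, 23.0]]
324 219.5 215.5 [[-0.5, 29.0], [-3.6, 28.8]]
332 219.5 215.5 [[-0.5, 34.8], [-3.6, 34.7]]
340 219.5 215.5 [[-0.5, 40.7], [-3.6, 40.6]]
348 219.5 215.5 [[-0.4, 46.7], [-3.5, 46.5]]
356 219.5 215.5 [[-0.4, 52.7], [-3.5, 52.5]]
```

Emit:
step_arm:
  moves:
    - {"linear":[-1.5,-1.5,0],"dr":[0,0,-0.3],"jaw":0}
    - {"linear":[-2,-2.2,0],"dr":[0,0,-0.2],"jaw":0}
    - {"linear":[-2,-2.2,0],"dr":[0,0,0],"jaw":0}
    - {"linear":[-2,-2.2,0],"dr":[0,0,0],"jaw":0}
    - {"linear":[-1.5,-1.8,0],"dr":[0,0,0],"jaw":0}
    - {"linear":[0,0,-2],"dr":[0,0,0],"jaw":0}
    - {"linear":[0,0,-2],"dr":[0,0,0],"jaw":0}
    - {"linear":[0,0,-2],"dr":[0,0,0],"jaw":0}

```text
t: 6.75
ee_pos: [455.0, -100.2, 128.0]
tool_rot: [0.001, 0.098, 0.995, -0.0]
ft_force: [0.5, -0.3, -2.1]
width: 18.1
grasp_force: 60.2
```

Emit:
step_arm:
  moves:
    - {"linear":[0,0,-1.5],"dr":[0,0,0],"jaw":0}
    - {"linear":[0,0,-1],"dr":[0,0,0],"jaw":0}
    - {"linear":[0,0,-0.5],"dr":[0,0,0],"jaw":0}
    - {"linear":[0,0,0],"dr":[0,0,0],"jaw":0}
    - {"linear":[0,0,0],"dr":[0,0,0],"jaw":0}
    - {"linear":[0,0,0],"dr":[0,0,0],"jaw":0}
    - {"linear":[0,0,0],"dr":[0,0,0],"jaw":0}
    - {"linear":[0,0,0],"dr":[0,0,0],"jaw":0}

```text
t: 7.55
ee_pos: [455.0, -100.1, 98.6]
tool_rot: [0.0, 0.097, 0.995, -0.0]
ft_force: [-0.2, 0.5, -1.5]
width: 18.2
grasp_force: 60.2
```

```bash
python3 - <<'E'
from h import *
o=st(); w=shot('wrist','w6')
a=cv2.resize(w['img'][60:260,140:407],(800,600),interpolation=cv2.INTER_CUBIC)
cv2.imwrite('pics/c6.png',a[:,:,::-1])
q=o['tool_rot']; a=2*np.degrees(np.arctan2(q[2],q[1]))-90; Y=np.array([np.cos(np.radians(a)),np.sin(np.radians(a))])
T=o['ee_pos'][:2]+65*Y; y=np.array([.1925,.9813]);x=np.array([y[1],-y[0]]);d=T-np.array([469.4,-23.2]); print('yaw',a,'tip lock',d@x,d@y,o['ee_pos'][2]-64.1)
E
```

```text
7.55 [ 455.  -100.1   98.6] [ 0.     0.097  0.995 -0.   ] F [-0.2   0.48 -1.47] w 18.2 60.2
yaw 78.82545847161563 tip lock 0.7411053776517083 -13.208190083919414 34.513926674776286
```

View pics/c6.png

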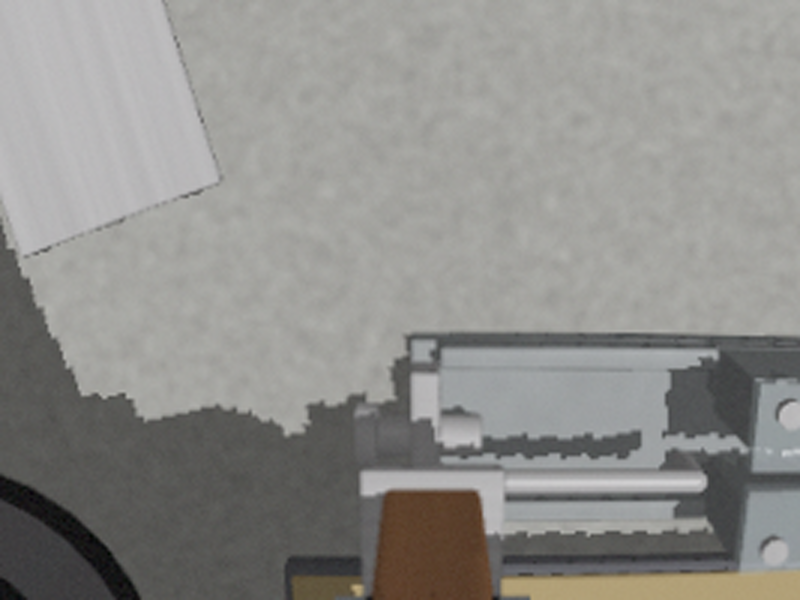

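The toe is over the tray at crop (505-706, 482), pointing at the cover slit at (745,477). I'll check the relative lateral offset in this same view.

```bash
python3 - <<'E'
from h import *
w=load('w6'); y=np.array([.1925,.9813]);x=np.array([y[1],-y[0]])
C=lambda u,v,z:(lambda d:np.round([d@x,d@y],1))(fray(w,140+u/3,60+v/3,z)[:2]-np.array([469.4,-23.2]))
for n,a in dict(toe0=(520,482.5,51.5),toe1=(690,482.5,51.5),tipend=(706,483,51.5),slit0=(748,480,55),slit1=(798,477,55),screwT=(482,432,17),bar1=(441,365,24),coverA=(756,378,55),wallL=(440,345,20)).items(): print(n,C(*a))
g=cv2.cvtColor(w['img'],cv2.COLOR_RGB2GRAY)
for c in (388,392,396,400,404): print(c,g[205:232,c])
E
```

```text
toe0 [  1.3 -57.2]
toe1 [  1.6 -14.9]
tipend [  1.8 -10.7]
slit0 [-0.2 -0.9]
slit1 [-0.9 12.4]
screwT [ -0.1 -64.7]
bar1 [-20.8 -76. ]
coverA [-26.1  -1.6]
wallL [-25.3 -76.2]
388 [ 69  70  83 130 158 159 110  78  79  79  76  75  77  73  74  76  81  86
  86  83  88  90  92  94  94  93  98]
392 [146 148 148 149 164 157 151 153 150 148 150 147 114  76  75  75  90  96
 109 139 148 152 150 151 151 152 152]
396 [154 155 155 154 167 188 166 153 152 151 149 150 116  75  74  76  89  98
 111 141 150 150 151 152 152 152 151]
400 [155 155 154 154 151 153 151 151 150 150 148 148 111  75  72  80  89  96
 113 142 146 150 151 152 153 150 151]
404 [153 153 155 154 159 183 177 158 153 150 148 147 110  75  71  76  90  99
 123 149 150 151 152 152 151 153 153]
```

Emit:
step_arm:
  moves:
    - {"linear":[-0.11,0.02,-0.4],"dr":[0,0,0.2],"jaw":0}
    - {"linear":[0,0,-0.35],"dr":[0,0,0],"jaw":0}
    - {"linear":[0,0,0],"dr":[0,0,0],"jaw":0}
    - {"linear":[0,0,0],"dr":[0,0,0],"jaw":0}
    - {"linear":[0.1,0.49,0],"dr":[0,0,0],"jaw":0}
    - {"linear":[0.1,0.49,0],"dr":[0,0,0],"jaw":0}
    - {"linear":[0.1,0.49,0],"dr":[0,0,0],"jaw":0}
    - {"linear":[0,0,0],"dr":[0,0,0],"jaw":0}

```text
t: 8.4
ee_pos: [456.9, -83.9, 90.8]
tool_rot: [0.0, 0.095, 0.995, 0.0]
ft_force: [-0.2, 0.4, -1.7]
width: 18.4
grasp_force: 60.2
```

```bash
cat >> h.py <<'E'
def tip():
    o=st(); q=o['tool_rot']; a=2*np.arctan2(q[2],q[1])-np.pi/2; T=o['ee_pos'][:2]+65*np.array([np.cos(a),np.sin(a)])
    y=np.array([.1925,.9813]);x=np.array([y[1],-y[0]]);d=T-np.array([469.4,-23.2]); f=o['ft_force']
    print('yaw',np.degrees(a).round(2),'tip lock',np.round([d@x,d@y,o['ee_pos'][2]-64.1],1),'F lock',np.round([f[:2]@x,f[:2]@y,f[2]],2),'tq',np.round(o['wrist_torque'],2))
E
python3 -c "
from h import *
tip(); shot('wrist','w7'); shot('scene','s7')"
```

```text
8.4 [456.9 -83.9  90.8] [0.    0.095 0.995 0.   ] F [-0.21  0.37 -1.74] w 18.4 60.2
yaw 79.12 tip lock [-0.8  3.1 26.7] F lock [-0.28  0.33 -1.74] tq [-0.07 -0.   -0.01]
```

Emit:
step_arm:
  moves:
    - {"linear":[0.1,0.49,0],"dr":[0,0,0],"jaw":0}
    - {"linear":[0.1,0.49,0],"dr":[0,0,0],"jaw":0}
    - {"linear":[0.1,0.49,0],"dr":[0,0,0],"jaw":0}
    - {"linear":[0.1,0.49,0],"dr":[0,0,0],"jaw":0}
    - {"linear":[0,0,0],"dr":[0,0,0],"jaw":0}
    - {"linear":[0,0,0],"dr":[0,0,0],"jaw":0}
    - {"linear":[0,0,0],"dr":[0,0,0],"jaw":0}
    - {"linear":[0,0,0],"dr":[0,0,0],"jaw":0}

```text
t: 9.3
ee_pos: [460.5, -65.8, 90.7]
tool_rot: [-0.0, 0.096, 0.995, -0.0]
ft_force: [0.5, -1.1, -0.3]
width: 18.4
grasp_force: 60.2
```

```bash
python3 -c "
from h import *
tip()"
```

```text
9.3 [460.5 -65.8  90.7] [-0.     0.096  0.995 -0.   ] F [ 0.48 -1.12 -0.33] w 18.4 60.2
yaw 79.0 tip lock [-0.7 21.5 26.6] F lock [ 0.68 -1.01 -0.33] tq [-0.01  0.01  0.  ]
```

Emit:
step_arm:
  moves:
    - {"linear":[0,0,0.1],"dr":[0,0,0],"jaw":0}
    - {"linear":[0.08,0.39,0],"dr":[0,0,0],"jaw":0}
    - {"linear":[0.08,0.39,0],"dr":[0,0,0],"jaw":0}
    - {"linear":[0,0,0],"dr":[0,0,0],"jaw":0}
    - {"linear":[0,0,0],"dr":[0,0,0],"jaw":0}
    - {"linear":[0,0,0],"dr":[0,0,0],"jaw":0}
    - {"linear":[0,0,0],"dr":[0,0,0],"jaw":0}
    - {"linear":[0,0,0],"dr":[0,0,0],"jaw":0}

```text
t: 10.1
ee_pos: [462.1, -57.8, 91.7]
tool_rot: [-0.0, 0.096, 0.995, -0.0]
ft_force: [-0.1, 0.2, -2.7]
width: 18.5
grasp_force: 60.2
```

```bash
python3 -c "
from h import *
tip();shot('wrist','w8')"
```

```text
10.1 [462.1 -57.8  91.7] [-0.     0.096  0.995 -0.   ] F [-0.13  0.19 -2.66] w 18.5 60.2
yaw 79.01 tip lock [-0.6 29.6 27.6] F lock [-0.16  0.17 -2.66] tq [-0.02 -0.04 -0.02]
```

Emit:
step_arm:
  moves:
    - {"linear":[0.1,0.49,0],"dr":[0,0,0],"jaw":0}
    - {"linear":[0.09,0.44,0],"dr":[0,0,0],"jaw":0}
    - {"linear":[0,0,0],"dr":[0,0,0],"jaw":0}
    - {"linear":[0,0,0],"dr":[0,0,0],"jaw":0}
    - {"linear":[0,0,0],"dr":[0,0,0],"jaw":0}
    - {"linear":[0,0,-0.15],"dr":[0,0,0],"jaw":0}
    - {"linear":[0,0,-0.15],"dr":[0,0,0],"jaw":0}
    - {"linear":[0,0,0],"dr":[0,0,0],"jaw":0}

```text
t: 10.95
ee_pos: [463.8, -48.5, 88.4]
tool_rot: [-0.0, 0.096, 0.995, -0.0]
ft_force: [-0.1, 0.0, -1.8]
width: 18.5
grasp_force: 60.2
```

```bash
python3 -c "
from h import *
tip();w=shot('wrist','w9')
a=w['img'][150:300,170:390];cv2.imwrite('pics/c9.png',cv2.resize(a,(800,545),interpolation=cv2.INTER_CUBIC)[:,:,::-1])"
```

```text
10.95 [463.8 -48.5  88.4] [-0.     0.096  0.995 -0.   ] F [-0.11  0.01 -1.78] w 18.5 60.2
yaw 79.01 tip lock [-0.8 39.1 24.3] F lock [-0.11 -0.01 -1.78] tq [-0.02  0.02  0.08]
```

View pics/c9.png

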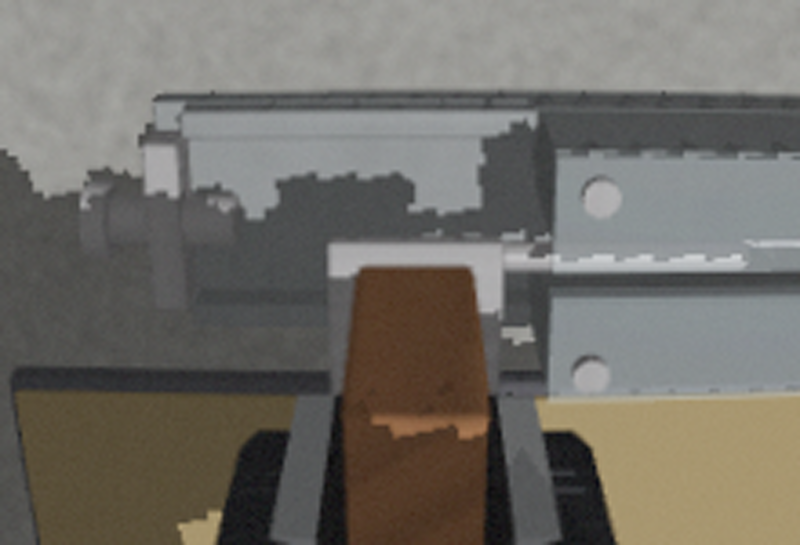

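The toe is inside the slot under the cover, seen through the slit at crop (555-745, 260), and it is centred and free. Now I'll drop the tip.

Emit:
step_arm:
  moves:
    - {"linear":[0,0,-0.15],"dr":[0,0,0],"jaw":0}
    - {"linear":[0,0,-0.15],"dr":[0,0,0],"jaw":0}
    - {"linear":[0,0,-0.15],"dr":[0,0,0],"jaw":0}
    - {"linear":[0,0,-0.1],"dr":[0,0,0],"jaw":0}
    - {"linear":[0,0,0],"dr":[0,0,0],"jaw":0}
    - {"linear":[0,0,0],"dr":[0,0,0],"jaw":0}
    - {"linear":[0,0,0],"dr":[0,0,0],"jaw":0}
    - {"linear":[0,0,0],"dr":[0,0,0],"jaw":0}

```text
t: 11.8
ee_pos: [464.1, -48.4, 83.3]
tool_rot: [0.0, 0.096, 0.995, 0.0]
ft_force: [-0.2, 0.6, -1.5]
width: 18.6
grasp_force: 60.2
```

```bash
python3 -c "
from h import *
tip()"
```

```text
11.8 [464.1 -48.4  83.3] [0.    0.096 0.995 0.   ] F [-0.19  0.6  -1.47] w 18.6 60.2
yaw 79.02 tip lock [-0.5 39.2 19.2] F lock [-0.3   0.56 -1.47] tq [-0.01  0.01 -0.04]
```

Emit:
step_arm:
  moves:
    - {"linear":[0,0,-0.1],"dr":[0,0,0],"jaw":0}
    - {"linear":[-0.06,-0.29,0],"dr":[0,0,0],"jaw":0}
    - {"linear":[-0.04,-0.2,0],"dr":[0,0,0],"jaw":0}
    - {"linear":[-0.03,-0.15,0],"dr":[0,0,0],"jaw":0}
    - {"linear":[-0.03,-0.15,0],"dr":[0,0,0],"jaw":0}
    - {"linear":[-0.03,-0.15,0],"dr":[0,0,0],"jaw":0}
    - {"linear":[0,0,0],"dr":[0,0,0],"jaw":0}
    - {"linear":[0,0,0],"dr":[0,0,0],"jaw":0}

```text
t: 12.6
ee_pos: [462.2, -57.5, 82.2]
tool_rot: [0.0, 0.095, 0.995, 0.0]
ft_force: [0.4, 2.6, -2.6]
width: 18.5
grasp_force: 60.1
```

```bash
python3 -c "
from h import *
tip()"
```

```text
12.6 [462.2 -57.5  82.2] [0.    0.095 0.995 0.   ] F [ 0.41  2.61 -2.56] w 18.5 60.1
yaw 79.04 tip lock [-0.6 30.  18.1] F lock [-0.11  2.64 -2.56] tq [ 0.69 -0.15 -0.04]
```

Emit:
step_arm:
  moves:
    - {"linear":[-0.03,-0.15,0],"dr":[0,0,0],"jaw":0}
    - {"linear":[-0.03,-0.15,0],"dr":[0,0,0],"jaw":0}
    - {"linear":[-0.03,-0.15,0],"dr":[0,0,0],"jaw":0}
    - {"linear":[-0.03,-0.15,0],"dr":[0,0,0],"jaw":0}
    - {"linear":[0,0,0],"dr":[0,0,0],"jaw":0}
    - {"linear":[0,0,0],"dr":[0,0,0],"jaw":0}
    - {"linear":[0,0,0],"dr":[0,0,0],"jaw":0}
    - {"linear":[0,0,0],"dr":[0,0,0],"jaw":0}

```text
t: 13.4
ee_pos: [461.0, -64.1, 82.3]
tool_rot: [0.0, 0.096, 0.995, -0.0]
ft_force: [0.2, 1.6, -1.4]
width: 18.1
grasp_force: 60.2
```

```bash
python3 -c "
from h import *
tip();w=shot('wrist','w10')
a=w['img'][150:300,170:390];cv2.imwrite('pics/c10.png',cv2.resize(a,(800,545),interpolation=cv2.INTER_CUBIC)[:,:,::-1])"
```

```text
13.4 [461.  -64.1  82.3] [ 0.     0.096  0.995 -0.   ] F [ 0.19  1.61 -1.35] w 18.1 60.2
yaw 79.01 tip lock [-0.5 23.3 18.2] F lock [-0.12  1.61 -1.35] tq [ 0.41 -0.1  -0.03]
```

```bash
cat >> h.py <<'E'
def cmp(a,b,box):
    A,B=[cv2.cvtColor(load(k)['img'],cv2.COLOR_RGB2GRAY).astype(np.float32) for k in(a,b)]
    u,v,U,V=box; m=cv2.matchTemplate(B[v-6:V+6,u-6:U+6],A[v:V,u:U],cv2.TM_CCOEFF_NORMED); _,q,_,(i,j)=cv2.minMaxLoc(m)
    f=lambda l,c,h:0.5*(l-h)/(l-2*c+h)
    s=(i-6+(f(m[j,i-1],m[j,i],m[j,i+1]) if 0<i<12 else 0), j-6+(f(m[j-1,i],m[j,i],m[j+1,i]) if 0<j<12 else 0)); print(a,b,box,np.round(s,2),round(q,3))
E
python3 - <<'E'
from h import *
for k in ('w8','w10'):
    cmp('w9',k,(250,212,312,232)); cmp('w9',k,(262,220,308,275)); cmp('w9',k,(255,212,268,240)); cmp('w9',k,(300,212,316,240))
g=[cv2.cvtColor(load(k)['img'],cv2.COLOR_RGB2GRAY) for k in('w9','w10')]
for q in g: print(q[221,255:265], q[221,303:315], q[212:224,285])
E
```

```text
w9 w8 (250, 212, 312, 232) [ 0.02 -0.05] 0.969
w9 w8 (262, 220, 308, 275) [-0.08 -0.12] 0.978
w9 w8 (255, 212, 268, 240) [-0.06 -0.19] 0.986
w9 w8 (300, 212, 316, 240) [ 0.23 -0.09] 0.761
w9 w10 (250, 212, 312, 232) [0.14 0.03] 0.958
w9 w10 (262, 220, 308, 275) [-0.04 -0.09] 0.974
w9 w10 (255, 212, 268, 240) [ 0.03 -0.17] 0.985
w9 w10 (300, 212, 316, 240) [0.38 0.7 ] 0.7
[ 80  76  76  78  78 131 165 170 172 172] [172 171 173 175 171 167 182 189 188 188 189 190] [ 79  78  81  92 107 152 169 170 171 170 157 104]
[ 80  78  79  81  76 132 166 177 175 175] [175 175 175 177 172 171 189 195 196 196 196 196] [ 78  78  81  94 107 153 170 173 173 174 159 105]
```

Emit:
step_arm:
  moves:
    - {"linear":[-0.04,-0.2,0],"dr":[0,0,0],"jaw":0}
    - {"linear":[-0.04,-0.2,0],"dr":[0,0,0],"jaw":0}
    - {"linear":[-0.04,-0.2,0],"dr":[0,0,0],"jaw":0}
    - {"linear":[-0.04,-0.2,0],"dr":[0,0,0],"jaw":0}
    - {"linear":[-0.04,-0.2,0],"dr":[0,0,0],"jaw":0}
    - {"linear":[-0.04,-0.2,0],"dr":[0,0,0],"jaw":0}
    - {"linear":[-0.04,-0.2,0],"dr":[0,0,0],"jaw":0}
    - {"linear":[-0.04,-0.2,0],"dr":[0,0,0],"jaw":0}

```text
t: 14.25
ee_pos: [457.7, -80.0, 82.2]
tool_rot: [-0.0, 0.096, 0.995, 0.0]
ft_force: [0.2, 2.8, -3.1]
width: 18.1
grasp_force: 60.1
```

```bash
python3 -c "
from h import *
tip()"
```

```text
14.25 [457.7 -80.   82.2] [-0.     0.096  0.995  0.   ] F [ 0.16  2.8  -3.06] w 18.1 60.1
yaw 79.02 tip lock [-0.7  7.1 18.1] F lock [-0.39  2.78 -3.06] tq [ 0.87 -0.26 -0.02]
```

Emit:
step_arm:
  moves:
    - {"linear":[-0.04,-0.2,0],"dr":[0,0,0],"jaw":0}
    - {"linear":[-0.04,-0.2,0],"dr":[0,0,0],"jaw":0}
    - {"linear":[-0.04,-0.2,0],"dr":[0,0,0],"jaw":0}
    - {"linear":[-0.04,-0.2,0],"dr":[0,0,0],"jaw":0}
    - {"linear":[-0.04,-0.2,0],"dr":[0,0,0],"jaw":0}
    - {"linear":[-0.04,-0.2,0],"dr":[0,0,0],"jaw":0}
    - {"linear":[-0.02,-0.1,0],"dr":[0,0,0],"jaw":0}
    - {"linear":[-0.02,-0.1,0],"dr":[0,0,0],"jaw":0}

```text
t: 15.05
ee_pos: [455.0, -93.9, 82.2]
tool_rot: [-0.0, 0.096, 0.995, 0.0]
ft_force: [0.8, 3.1, -3.0]
width: 18.3
grasp_force: 60.1
```

Emit:
step_arm:
  moves:
    - {"linear":[-0.02,-0.1,0],"dr":[0,0,0],"jaw":0}
    - {"linear":[-0.02,-0.1,0],"dr":[0,0,0],"jaw":0}
    - {"linear":[-0.02,-0.1,0],"dr":[0,0,0],"jaw":0}
    - {"linear":[-0.02,-0.1,0],"dr":[0,0,0],"jaw":0}
    - {"linear":[-0.02,-0.1,0],"dr":[0,0,0],"jaw":0}
    - {"linear":[-0.02,-0.1,0],"dr":[0,0,0],"jaw":0}
    - {"linear":[-0.02,-0.1,0],"dr":[0,0,0],"jaw":0}
    - {"linear":[-0.02,-0.1,0],"dr":[0,0,0],"jaw":0}

```text
t: 15.85
ee_pos: [453.1, -102.2, 82.2]
tool_rot: [-0.0, 0.096, 0.995, -0.0]
ft_force: [0.0, 0.7, -1.1]
width: 18.1
grasp_force: 60.2
```

```bash
python3 -c "
from h import *
tip()"
```

```text
15.85 [ 453.1 -102.2   82.2] [-0.     0.096  0.995 -0.   ] F [ 0.04  0.74 -1.06] w 18.1 60.2
yaw 79.01 tip lock [ -0.9 -15.7  18.1] F lock [-0.1   0.73 -1.06] tq [ 0.16 -0.01 -0.06]
```

Emit:
step_arm:
  moves:
    - {"linear":[-0.04,-0.2,0],"dr":[0,0,0],"jaw":0}
    - {"linear":[-0.06,-0.35,0],"dr":[0,0,0],"jaw":0}
    - {"linear":[-0.07,-0.4,0],"dr":[0,0,0],"jaw":0}
    - {"linear":[-0.07,-0.4,0],"dr":[0,0,0],"jaw":0}
    - {"linear":[-0.07,-0.4,0],"dr":[0,0,0],"jaw":0}
    - {"linear":[-0.07,-0.4,0],"dr":[0,0,0],"jaw":0}
    - {"linear":[-0.07,-0.4,0],"dr":[0,0,0],"jaw":0}
    - {"linear":[-0.06,-0.3,0],"dr":[0,0,0],"jaw":0}

```text
t: 16.65
ee_pos: [448.2, -130.8, 82.2]
tool_rot: [-0.0, 0.096, 0.995, -0.0]
ft_force: [0.6, 0.3, -0.6]
width: 18.2
grasp_force: 60.2
```

Emit:
step_arm:
  moves:
    - {"linear":[-0.04,-0.2,0],"dr":[0,0,0],"jaw":0}
    - {"linear":[-0.02,-0.1,0],"dr":[0,0,0],"jaw":0}
    - {"linear":[-0.02,-0.1,0],"dr":[0,0,0],"jaw":0}
    - {"linear":[0,0,0],"dr":[0,0,0],"jaw":0}
    - {"linear":[0,0,0],"dr":[0,0,0],"jaw":0}
    - {"linear":[0,0,0],"dr":[0,0,0],"jaw":0}
    - {"linear":[0,0,0],"dr":[0,0,0],"jaw":0}
    - {"linear":[0,0,0],"dr":[0,0,0],"jaw":0}

```text
t: 17.45
ee_pos: [447.5, -134.3, 82.2]
tool_rot: [-0.0, 0.096, 0.995, -0.0]
ft_force: [0.6, -0.7, -1.3]
width: 18.6
grasp_force: 60.2
```

```bash
python3 - <<'E'
from h import *
tip(); w=shot('wrist','w11'); shot('scene','s11')
y=np.array([.1925,.9813]);x=np.array([y[1],-y[0]]);O=np.array([469.4,-23.2])
g=cv2.cvtColor(w['img'],cv2.COLOR_RGB2GRAY)
for lx in(-3,3):
  for z in(17,):
    print(lx,z,[(s,int(g[tuple(np.round(fproj(w,[*(O+lx*x+s*y),z])).astype(int)[::-1])])) for s in range(-80,-20,2)])
E
```

```text
17.45 [ 447.5 -134.3   82.2] [-0.     0.096  0.995 -0.   ] F [ 0.57 -0.71 -1.32] w 18.6 60.2
yaw 79.03 tip lock [ -0.3 -48.2  18.1] F lock [ 0.7  -0.59 -1.32] tq [-0.   -0.01  0.02]
-3 17 [(-80, 186), (-78, 186), (-76, 180), (-74, 153), (-72, 155), (-70, 154), (-68, 155), (-66, 152), (-64, 160), (-62, 118), (-60, 85), (-58, 85), (-56, 84), (-54, 198), (-52, 192), (-50, 168), (-48, 186), (-46, 186), (-44, 186), (-42, 186), (-40, 187), (-38, 186), (-36, 187), (-34, 186), (-32, 98), (-30, 86), (-28, 116), (-26, 111), (-24, 112), (-22, 111)]
3 17 [(-80, 102), (-78, 103), (-76, 100), (-74, 102), (-72, 103), (-70, 104), (-68, 103), (-66, 104), (-64, 98), (-62, 115), (-60, 97), (-58, 96), (-56, 104), (-54, 100), (-52, 100), (-50, 96), (-48, 84), (-46, 86), (-44, 96), (-42, 187), (-40, 187), (-38, 188), (-36, 186), (-34, 187), (-32, 98), (-30, 82), (-28, 186), (-26, 187), (-24, 187), (-22, 186)]
```

Emit:
step_arm:
  moves:
    - {"linear":[-0.02,-0.1,0],"dr":[0,0,0],"jaw":0}
    - {"linear":[-0.02,-0.1,0],"dr":[0,0,0],"jaw":0}
    - {"linear":[-0.02,-0.1,0],"dr":[0,0,0],"jaw":0}
    - {"linear":[-0.02,-0.1,0],"dr":[0,0,0],"jaw":0}
    - {"linear":[-0.02,-0.1,0],"dr":[0,0,0],"jaw":0}
    - {"linear":[-0.01,-0.05,0],"dr":[0,0,0],"jaw":0}
    - {"linear":[0,0,0],"dr":[0,0,0],"jaw":0}
    - {"linear":[0,0,0],"dr":[0,0,0],"jaw":0}

```text
t: 18.35
ee_pos: [446.3, -139.9, 82.2]
tool_rot: [-0.0, 0.096, 0.995, -0.0]
ft_force: [-0.0, 0.2, -0.5]
width: 18.1
grasp_force: 60.2
```

Emit:
step_arm:
  moves:
    - {"linear":[-0.01,-0.05,0],"dr":[0,0,0],"jaw":0}
    - {"linear":[0,0,0],"dr":[0,0,0],"jaw":0}
    - {"linear":[-0.01,-0.05,0],"dr":[0,0,0],"jaw":0}
    - {"linear":[0,0,0],"dr":[0,0,0],"jaw":0}
    - {"linear":[-0.01,-0.05,0],"dr":[0,0,0],"jaw":0}
    - {"linear":[0,0,0],"dr":[0,0,0],"jaw":0}
    - {"linear":[0,0,0],"dr":[0,0,0],"jaw":0}
    - {"linear":[0,0,0],"dr":[0,0,0],"jaw":0}

```text
t: 19.15
ee_pos: [446.1, -141.4, 82.2]
tool_rot: [-0.0, 0.096, 0.995, -0.0]
ft_force: [0.2, 0.2, -1.2]
width: 18.3
grasp_force: 60.2
```

```bash
python3 -c "
from h import *
tip()"
```

```text
19.15 [ 446.1 -141.4   82.2] [-0.     0.096  0.995 -0.   ] F [ 0.16  0.15 -1.24] w 18.3 60.2
yaw 79.02 tip lock [ -0.3 -55.4  18.1] F lock [ 0.12  0.18 -1.24] tq [ 0.11 -0.04 -0.01]
```

Still free. I'll go on in half-millimetre steps.

Emit:
step_arm:
  moves:
    - {"linear":[-0.01,-0.05,0],"dr":[0,0,0],"jaw":0}
    - {"linear":[0,0,0],"dr":[0,0,0],"jaw":0}
    - {"linear":[-0.01,-0.05,0],"dr":[0,0,0],"jaw":0}
    - {"linear":[0,0,0],"dr":[0,0,0],"jaw":0}
    - {"linear":[-0.01,-0.05,0],"dr":[0,0,0],"jaw":0}
    - {"linear":[0,0,0],"dr":[0,0,0],"jaw":0}
    - {"linear":[0,0,0],"dr":[0,0,0],"jaw":0}
    - {"linear":[0,0,0],"dr":[0,0,0],"jaw":0}

```text
t: 19.95
ee_pos: [445.7, -142.4, 82.1]
tool_rot: [-0.0, 0.095, 0.995, 0.0]
ft_force: [0.4, 2.2, -3.4]
width: 18.1
grasp_force: 60.0
```

```bash
python3 -c "
from h import *
tip()"
```

```text
19.95 [ 445.7 -142.4   82.1] [-0.     0.095  0.995  0.   ] F [ 0.41  2.25 -3.37] w 18.1 60.0
yaw 79.04 tip lock [ -0.5 -56.6  18. ] F lock [-0.03  2.29 -3.37] tq [ 0.66 -0.12 -0.02]
```

Emit:
step_arm:
  moves:
    - {"linear":[-0.01,-0.05,0],"dr":[0,0,0],"jaw":0}
    - {"linear":[0,0,0],"dr":[0,0,0],"jaw":0}
    - {"linear":[-0.01,-0.03,0],"dr":[0,0,0],"jaw":0}
    - {"linear":[0,0,0],"dr":[0,0,0],"jaw":0}
    - {"linear":[0,0,0],"dr":[0,0,0],"jaw":0}
    - {"linear":[0,0,0],"dr":[0,0,0],"jaw":0}
    - {"linear":[0,0,0],"dr":[0,0,0],"jaw":0}
    - {"linear":[0,0,0],"dr":[0,0,0],"jaw":0}

```text
t: 20.75
ee_pos: [445.5, -143.1, 82.1]
tool_rot: [-0.0, 0.095, 0.995, 0.0]
ft_force: [1.4, 5.3, -4.1]
width: 18.2
grasp_force: 59.9
```

```bash
python3 -c "
from h import *
tip()"
```

```text
20.75 [ 445.5 -143.1   82.1] [-0.     0.095  0.995  0.   ] F [ 1.37  5.29 -4.08] w 18.2 59.9
yaw 79.04 tip lock [ -0.5 -57.2  18. ] F lock [ 0.32  5.45 -4.08] tq [ 1.43 -0.31 -0.06]
```

Emit:
step_arm:
  moves:
    - {"linear":[-0.01,-0.04,0],"dr":[0,0,0],"jaw":0}
    - {"linear":[0,0,0],"dr":[0,0,0],"jaw":0}
    - {"linear":[0,0,0],"dr":[0,0,0],"jaw":0}
    - {"linear":[0,0,0],"dr":[0,0,0],"jaw":0}
    - {"linear":[0,0,0],"dr":[0,0,0],"jaw":0}
    - {"linear":[0,0,0],"dr":[0,0,0],"jaw":0}
    - {"linear":[0,0,0],"dr":[0,0,0],"jaw":0}
    - {"linear":[0,0,0],"dr":[0,0,0],"jaw":0}

```text
t: 21.55
ee_pos: [445.5, -143.3, 82.1]
tool_rot: [-0.0, 0.095, 0.995, 0.0]
ft_force: [1.2, 6.1, -3.7]
width: 18.3
grasp_force: 59.9
```

```bash
python3 -c "
from h import *
tip();shot('wrist','w12');cmp('w11','w12',(250,212,312,232)); cmp('w11','w12',(262,220,308,275))"
```

```text
21.55 [ 445.5 -143.3   82.1] [-0.     0.095  0.995  0.   ] F [ 1.18  6.08 -3.68] w 18.3 59.9
yaw 79.04 tip lock [ -0.5 -57.5  18. ] F lock [-0.01  6.2  -3.68] tq [ 1.55 -0.35 -0.01]
w11 w12 (250, 212, 312, 232) [0.71 0.07] 0.953
w11 w12 (262, 220, 308, 275) [ 0.45 -0.02] 0.972
```

Emit:
step_arm:
  moves:
    - {"linear":[0.02,0.1,0],"dr":[0,0,0],"jaw":0}
    - {"linear":[0.04,0.2,0],"dr":[0,0,0],"jaw":0}
    - {"linear":[0.04,0.2,0],"dr":[0,0,0],"jaw":0}
    - {"linear":[0.02,0.1,0],"dr":[0,0,0],"jaw":0}
    - {"linear":[0,0,0],"dr":[0,0,0],"jaw":0}
    - {"linear":[0,0,0.3],"dr":[0,0,0],"jaw":0}
    - {"linear":[0,0,0.5],"dr":[0,0,0],"jaw":0}
    - {"linear":[0,0,0.5],"dr":[0,0,0],"jaw":0}

```text
t: 22.4
ee_pos: [446.7, -138.2, 95.7]
tool_rot: [0.0, 0.096, 0.995, -0.0]
ft_force: [-0.3, -0.2, -1.9]
width: 18.4
grasp_force: 60.3
```

```bash
python3 -c "
from h import *
tip()"
```

```text
22.4 [ 446.7 -138.2   95.7] [ 0.     0.096  0.995 -0.   ] F [-0.27 -0.19 -1.94] w 18.4 60.3
yaw 79.01 tip lock [ -0.2 -52.2  31.6] F lock [-0.23 -0.24 -1.94] tq [ 0.04 -0.03 -0.04]
```

Emit:
step_arm:
  moves:
    - {"linear":[0,0,1],"dr":[0,0,0],"jaw":0}
    - {"linear":[0,0,2],"dr":[0,0,0],"jaw":0}
    - {"linear":[0,0,2],"dr":[0,0,0],"jaw":0}
    - {"linear":[0,0,2],"dr":[0,0,0],"jaw":0}
    - {"linear":[0,0,1],"dr":[0,0,0],"jaw":0}
    - {"linear":[0,1,0],"dr":[0,0,-0.35],"jaw":0}
    - {"linear":[0.1,2,0],"dr":[0,0,-0.5],"jaw":0}
    - {"linear":[0.1,3,0],"dr":[0,0,-0.5],"jaw":0}

```text
t: 23.2
ee_pos: [447.9, -78.0, 174.4]
tool_rot: [-0.001, 0.109, 0.994, -0.0]
ft_force: [-0.5, -0.0, -2.3]
width: 18.0
grasp_force: 60.3
```

Emit:
step_arm:
  moves:
    - {"linear":[0.15,4,0],"dr":[0,0,-0.5],"jaw":0}
    - {"linear":[0.15,4,0],"dr":[0,0,-0.5],"jaw":0}
    - {"linear":[0.15,4,0],"dr":[0,0,-0.5],"jaw":0}
    - {"linear":[0.15,4,0],"dr":[0,0,-0.5],"jaw":0}
    - {"linear":[0.15,4,0],"dr":[0,0,-0.5],"jaw":0}
    - {"linear":[0.15,4,0],"dr":[0,0,-0.5],"jaw":0}
    - {"linear":[0.15,4,0],"dr":[0,0,-0.5],"jaw":0}
    - {"linear":[0.15,4,0],"dr":[0,0,-0.5],"jaw":0}

```text
t: 24.0
ee_pos: [459.2, 243.9, 174.1]
tool_rot: [-0.001, 0.142, 0.99, -0.0]
ft_force: [1.3, 0.1, -1.1]
width: 18.0
grasp_force: 60.3
```

Emit:
step_arm:
  moves:
    - {"linear":[0,2,0],"dr":[0,0,0],"jaw":0}
    - {"linear":[0,1.5,0],"dr":[0,0,0],"jaw":0}
    - {"linear":[0.05,0.8,0],"dr":[0,0,0],"jaw":0}
    - {"linear":[0,0,0],"dr":[0,0,0],"jaw":0}
    - {"linear":[0,0,0],"dr":[0,0,0],"jaw":0}
    - {"linear":[0,0,0],"dr":[0,0,0],"jaw":0}
    - {"linear":[0,0,0],"dr":[0,0,0],"jaw":0}
    - {"linear":[0,0,0],"dr":[0,0,0],"jaw":0}

```text
t: 24.8
ee_pos: [461.5, 284.2, 175.3]
tool_rot: [0.0, 0.143, 0.99, -0.0]
ft_force: [-0.0, 0.3, -0.6]
width: 18.4
grasp_force: 60.3
```

```bash
python3 - <<'E'
from h import *
tip(); w=shot('wrist','w13'); cmp('w5','w13',(258,214,312,226)); 
g=cv2.cvtColor(w['img'],cv2.COLOR_RGB2GRAY).astype(int)
for c in (318,330,342,354,366): print(c,g[208:232,c])
E
```

```text
24.8 [461.5 284.2 175.3] [ 0.     0.143  0.99  -0.   ] F [-0.03  0.29 -0.56] w 18.4 60.3
yaw 73.6 tip lock [-61.  364.9 111.2] F lock [-0.08  0.28 -0.56] tq [ 0.02 -0.01  0.05]
w5 w13 (258, 214, 312, 226) [0.06 0.07] 0.977
318 [126 125 125 149 156 152 154 151 121 126 144 159 187 188 168 151 138 150
 157 157 153 151 148 151]
330 [123 125 123 149 153 156 155 150 120 127 147 160 186 190 168 153 138 149
 156 158 154 152 152 154]
342 [124 126 123 147 153 149 149 149 117 126 145 157 186 193 168 152 136 147
 153 155 157 153 151 150]
354 [125 125 123 147 153 155 157 155 119 127 147 158 190 193 163 150 132 149
 154 156 155 152 155 157]
366 [127 126 102  78  76  73  75  73  86 126 148 160 190 191 163 148 136 152
 153 151 151 153 156 154]
```

Emit:
step_arm:
  moves:
    - {"linear":[0,0,-1.5],"dr":[0,0,0],"jaw":0}
    - {"linear":[0,0,-1.5],"dr":[0,0,0],"jaw":0}
    - {"linear":[0,0,-1.5],"dr":[0,0,0],"jaw":0}
    - {"linear":[0,0,-1],"dr":[0,0,0],"jaw":0}
    - {"linear":[0,0,-0.5],"dr":[0,0,0],"jaw":0}
    - {"linear":[0,0,-0.5],"dr":[0,0,0],"jaw":0}
    - {"linear":[0,0,-0.5],"dr":[0,0,0],"jaw":0}
    - {"linear":[0,0,0],"dr":[0,0,0],"jaw":0}

```text
t: 25.65
ee_pos: [461.0, 284.9, 104.9]
tool_rot: [-0.0, 0.142, 0.99, -0.0]
ft_force: [-0.2, -0.8, -1.2]
width: 18.4
grasp_force: 60.3
```

Emit:
step_arm:
  moves:
    - {"linear":[0,0,-0.7],"dr":[0,0,0],"jaw":0}
    - {"linear":[0,0,-0.7],"dr":[0,0,0],"jaw":0}
    - {"linear":[0,0,-0.7],"dr":[0,0,0],"jaw":0}
    - {"linear":[0,0,-0.5],"dr":[0,0,0],"jaw":0}
    - {"linear":[0,0,-0.3],"dr":[0,0,0],"jaw":0}
    - {"linear":[0,0,0],"dr":[0,0,0],"jaw":0}
    - {"linear":[0,0,0],"dr":[0,0,0],"jaw":0}
    - {"linear":[0,0,0],"dr":[0,0,0],"jaw":0}

```text
t: 26.45
ee_pos: [461.4, 285.2, 76.5]
tool_rot: [0.0, 0.142, 0.99, 0.0]
ft_force: [0.2, 0.5, -1.7]
width: 18.4
grasp_force: 60.3
```

Emit:
step_arm:
  moves:
    - {"linear":[0,0,-0.1],"dr":[0,0,0],"jaw":0}
    - {"linear":[0,0,-0.1],"dr":[0,0,0],"jaw":0}
    - {"linear":[0,0,-0.05],"dr":[0,0,0],"jaw":0}
    - {"linear":[0,0,0],"dr":[0,0,0],"jaw":0}
    - {"linear":[0,0,0],"dr":[0,0,0],"jaw":0}
    - {"linear":[0,0,0],"dr":[0,0,0],"jaw":0}
    - {"linear":[0,0,0],"dr":[0,0,0],"jaw":0}
    - {"linear":[0,0,0],"dr":[0,0,0],"jaw":0}

```text
t: 27.25
ee_pos: [461.3, 285.1, 74.1]
tool_rot: [0.0, 0.142, 0.99, 0.0]
ft_force: [-0.9, -1.5, 5.4]
width: 18.4
grasp_force: 61.1
```

The collar is seated at the same height as at the start (5 N of support), so I can release.

Emit:
step_arm:
  moves:
    - {"linear":[0,0,0],"dr":[0,0,0],"jaw":2}
    - {"linear":[0,0,0],"dr":[0,0,0],"jaw":2.6}
    - {"linear":[0,0,0],"dr":[0,0,0],"jaw":3.5}
    - {"linear":[0,0,0],"dr":[0,0,0],"jaw":5}
    - {"linear":[0,0,0],"dr":[0,0,0],"jaw":6.5}
    - {"linear":[0,0,0],"dr":[0,0,0],"jaw":8}
    - {"linear":[0,0,0],"dr":[0,0,0],"jaw":8}
    - {"linear":[0,0,0],"dr":[0,0,0],"jaw":8}

```text
t: 28.05
ee_pos: [461.2, 285.0, 73.7]
tool_rot: [-0.0, 0.142, 0.99, 0.0]
ft_force: [0.6, 0.6, 0.6]
width: 79.9
grasp_force: 0.0
```

Emit:
step_arm:
  moves:
    - {"linear":[0,0,1],"dr":[0,0,0],"jaw":8}
    - {"linear":[0,0,1.5],"dr":[0,0,0],"jaw":8}
    - {"linear":[0,0,1.5],"dr":[0,0,0],"jaw":8}
    - {"linear":[0,0,2],"dr":[0,0,0],"jaw":8}
    - {"linear":[0,0,2],"dr":[0,0,0],"jaw":8}
    - {"linear":[0,0,2],"dr":[0,0,0],"jaw":8}
    - {"linear":[0,0,0],"dr":[0,0,0],"jaw":8}
    - {"linear":[0,0,0],"dr":[0,0,0],"jaw":8}

```text
t: 28.85
ee_pos: [461.7, 285.3, 175.0]
tool_rot: [0.001, 0.142, 0.99, 0.001]
ft_force: [0.4, -0.1, 0.0]
width: 80.3
grasp_force: 0.0
```

```bash
python3 - <<'E'
from h import *
st(); w=shot('wrist','w14'); s=shot('scene','s14')
i=w['img'].astype(int); m=((i[...,0]>i[...,2]+40)&(i[...,0]>i[...,1]*1.35)).astype(np.uint8); m[:,:150]=0;m[:,400:]=0
n,l,S,c=cv2.connectedComponentsWithStats(m); print(S[1:][S[1:,4]>30])
# predicted handle corners px (top at 115, base 60) for hang at (461.2,284.6), yaw 73.7
a=np.radians(73.7);y=np.array([np.cos(a),np.sin(a)]);x=np.array([y[1],-y[0]])
for z in(60,115): print(z,[fproj(w,[*(np.array([461.2,284.6])+sx*12*x+sy*10*y),z]).round(0).tolist() for sx,sy in((-1,-1),(-1,1),(1,1),(1,-1))])
# scene diff handle & bystanders
A=load('s0')['img'].astype(int);B=s['img'].astype(int)
om=lambda i:((i[...,0]>i[...,2]+40)&(i[...,0]>i[...,1]*1.35)).astype(np.uint8)
for I in(A,B):
    n,l,S,c=cv2.connectedComponentsWithStats(om(I)[140:200,330:385]); print(S[1:][S[1:,4]>20])
# key through scene: lock frame sampling
y=np.array([.1925,.9813]);x=np.array([y[1],-y[0]]);O=np.array([469.4,-23.2]); g=cv2.cvtColor(s['img'],cv2.COLOR_RGB2GRAY)
g0=cv2.cvtColor(load('s0')['img'],cv2.COLOR_RGB2GRAY)
for lx in(-7,0,7):
  print(lx,[(q,int(g0[tuple(np.round(proj(s,[*(O+lx*x+q*y),16])).astype(int)[::-1])]),int(g[tuple(np.round(proj(s,[*(O+lx*x+q*y),16])).astype(int)[::-1])])) for q in range(-78,0,4)])
E
```

```text
28.85 [461.7 285.3 175. ] [0.001 0.142 0.99  0.001] F [ 0.39 -0.14  0.03] w 80.3 0.0
[[271 182  25  45 929]]
60 [[272.0, 180.0], [294.0, 180.0], [294.0, 205.0], [272.0, 205.0]]
115 [[270.0, 198.0], [297.0, 198.0], [296.0, 228.0], [270.0, 228.0]]
[[ 21  17  11  23 194]]
[[ 21  17  11  23 200]]
-7 [(-78, 191, 194), (-74, 176, 181), (-70, 174, 178), (-66, 149, 155), (-62, 163, 140), (-58, 162, 209), (-54, 163, 200), (-50, 164, 199), (-46, 163, 187), (-42, 159, 201), (-38, 159, 178), (-34, 161, 198), (-30, 160, 197), (-26, 161, 197), (-22, 163, 194), (-18, 162, 196), (-14, 140, 173), (-10, 66, 69), (-6, 67, 68), (-2, 62, 64)]
0 [(-78, 191, 195), (-74, 157, 161), (-70, 191, 193), (-66, 196, 189), (-62, 175, 124), (-58, 162, 163), (-54, 162, 201), (-50, 161, 200), (-46, 161, 200), (-42, 160, 199), (-38, 159, 78), (-34, 160, 145), (-30, 162, 78), (-26, 162, 169), (-22, 164, 142), (-18, 164, 80), (-14, 141, 137), (-10, 64, 64), (-6, 66, 68), (-2, 66, 69)]
7 [(-78, 193, 196), (-74, 120, 123), (-70, 83, 86), (-66, 127, 118), (-62, 161, 204), (-58, 163, 182), (-54, 160, 200), (-50, 159, 201), (-46, 159, 198), (-42, 161, 196), (-38, 163, 143), (-34, 161, 95), (-30, 163, 138), (-26, 163, 125), (-22, 164, 95), (-18, 162, 200), (-14, 140, 143), (-10, 77, 80), (-6, 70, 72), (-2, 67, 69)]
```

The pick hangs exactly where it was at the start. The key lies on the tray from about y = -64 to -14 mm in the lock frame, against the screw.

```bash
python3 -c "
from h import *
print(r.sign_off())"
```

```text
the job is handed in; nothing more can be done
None
```

The job is handed in: the key was dragged out and held against the screw at about 6 N and now lies on the tray, and the pick hangs back in its stand, released; the sign-off returned no verdict.

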